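Chock a filter barrel on the sloping draining board

TASK

First stand the black rubber chock on the sloping board, its ramp facing squarely up the slope. Then take the steel filter barrel from its cradle and lay it across the board just above the chock with its side port pointing straight up; while still holding it, bring it down the slope until you feel it bear on the ramp, and only then let go so that it stays put. Do not let the barrel drop or roll freely, and leave the bottle, tub and beaker alone.

Things in the scene. Friction and masses are not known exactly. Their poses are not given: they have to be found in the camera images.
- deck: White board, 270 mm (its x) by 220 mm (its y), 12 mm thick, without any lip, fixed on a low stand left or right of the robot. Origin at the middle of its top face, 56 mm above the bench. x lies in the board and points straight up the slope (10 degrees, rising away from the robot), y along its level width, z square out of its top face.
- cradle: White plastic cradle fixed to the bench: base plate 100 mm (x) by 150 mm (y), 10 mm thick, and two V forks 12 mm thick at y = +62 and -62 mm, which carry the barrel with its axis 90 mm above the bench; 112 mm are free between them. Origin at the underside centre, y along the barrel.
- barrel: Plain steel tube, 58 mm in diameter, 160 mm long, about 0.55 kg, with one side port at mid-length: a stub 18 mm in diameter whose end stands 51 mm from the barrel's axis. Origin on the axis at mid-length, the place to grasp; y along the axis, z out through the port. It starts in the cradle with the port leaning about 27 degrees from vertical, towards the robot's side.
- chock: Black grippy rubber chock, 94 mm (x) by 90 mm (y), 0.4 kg, flat on the bench between board and cradle. A 10 mm high foot plate runs to +x from a grip rib at the back and ends in a 45 degree ramp, 14 mm high at its crest; its blunt toe (4 mm high) is 83 mm in front of the rib's middle. Origin on the underside under the rib's middle; x towards the toe, y along the rib, z up.
- chock_grip (a point): Middle of the chock's grip rib (22 mm thick in x, 90 mm long in y, 40 mm high), 20 mm above the underside; axes as the chock's. The barrel, bearing on both ramp and ground, has its axis 98 mm in front of this and 29 mm above the ground. Fingers that hold the barrel stay clear of the chock if their tips are 16 mm or more above the board.
- port_tip (a point): Middle of the open end of the barrel's port.
- amber: Bystander: amber glass bottle, 72 mm in diameter, 150 mm high. Origin at its underside.
- tub: Bystander: white plastic tub, 84 mm in diameter, 100 mm high. Origin at its underside.
- beaker: Bystander: glass beaker, 72 mm in diameter, 90 mm high. Origin at its underside.

How it is judged:
On the way, in this order (a step that is already met when the one before it is completed fails the run):
1. the chock stands free on the board, ramp up the slope, while the barrel is still in its cradle (z of chock in the frame of deck between -0.004 and 0.006 m and x of chock in the frame of deck between -0.13 and 0.03 m and y of chock in the frame of deck between -0.07 and 0.07 m and angle between the x axis of chock and the x axis of deck, either way round below 0.2 rad and contact force between chock and the fingers below 0.05 N and distance between barrel and cradle below 0.11 m), for 0.2 s.
2. the barrel, still held, bears on the chock's ramp (contact force between barrel and chock above 0.4 N and contact force between the fingers and barrel above 1 N and x of barrel in the frame of chock above 0.085 m and z of barrel in the frame of chock below 0.04 m), for 0.1 s.
At the end, for the whole second after the job is handed in: Barrel and chock lie released and at rest on the board's top, each within 70 mm of its centre line and square to the slope within 11 degrees; the barrel rests against the ramp, on the uphill side, its port within 15 degrees of straight up (z of barrel in the frame of deck between 0.024 and 0.034 m and x of barrel in the frame of deck below 0.13 m and y of barrel in the frame of deck between -0.07 and 0.07 m and x of barrel in the frame of chock between 0.088 and 0.108 m and z of chock in the frame of deck between -0.004 and 0.006 m and x of chock in the frame of deck above -0.13 m and y of chock in the frame of deck between -0.07 and 0.07 m and angle between the x axis of chock and the x axis of deck, either way round below 0.2 rad and angle between the y axis of barrel and the y axis of deck, either way round below 0.2 rad and contact force between barrel and chock above 0.1 N and angle between barrel's own z axis and vertical below 0.26 rad and linear speed of each of barrel, chock below 0.01 m/s); the robot touches nothing.
It fails at once if the barrel drops or rolls freely (faster than 0.15 m/s while no finger touches it) (linear speed of barrel above 0.15 m/s and contact force between the fingers and barrel below 0.05 N).
It fails at once if the bottle, tub or beaker is moved by more than 20 mm (distance of any of amber, tub, beaker from where it was at the start of the episode above 0.02 m).
It also fails if it takes over 72 s, if anything falls off the work surface, if the arm or the gripper's body presses on something with over 40 N, if the wrist force passes 120 N, or if a joint passes its speed limit or range.

ROBOT

A 6-joint arm with a two-finger parallel gripper is mounted at the origin on the work surface. World frame = base frame: x ahead of the robot, y to its left, z up, the work surface at z = 0. Lengths are in m, angles in rad, forces in N, time in s.
With the tool pointing down it reaches from about 0.275 to 0.775 m from the base axis. Payload 14.6 kg.
Tool frame: the origin (TCP) lies at the very end of the fingers, on their centre line; the grasp point (between the pads) lies 19 mm behind it (manip.hold_point_z is the distance from the TCP to the grasp point, in m); z points along the fingers, y is the direction in which the jaws open and shut (so a half turn about z gives the same grasp; the last joint's range is limited). The gripper opens to 85 mm and grips with 20 to 120 N. Pads are 22 mm wide; open, the fingers measure 114 mm over their backs; the gripper's body (76 mm by 85 mm) begins 54 mm behind the grasp point. The pads swing forward as they close: fully open they stand 13 mm farther back than shut.
Start: joints at [-1.318, 0.263, -0.048, 1.259, 0, 1.415], TCP at [0.208, -0.482, 0.231] pointing down, gripper open.
Joint ranges: [-2.65, 2.65], [-0.89, 1.7], [-1.18, 1.37], [-2.13, 2.11], [-1.35, 1.29], [-3.14, 3.14]. Speed limits (rad/s): [1.89, 1.89, 2.57, 2.79, 3.14, 3.14].

INTERFACE

Orientations are given as a unit quaternion [x, y, z, w].
In Python, from bench import manip gives the robot as it stands. The module is installed in compiled form; this text tells all that it offers. Calls block until the motion is done:
- manip.move_ptp(position, orientation): joint-space move of the TCP to a pose.
- manip.move_straight(position, orientation=None, feed=0.15, contact_N=None): straight line of the TCP; orientation=None keeps the orientation; feed is the mean speed in m/s. With contact_N (N) it stops when the force on the tool has changed by that much, and returns True; else False.
- manip.move_joints(angles): joint-space move.
- manip.gripper_to(opening): opening from 0.0 (shut) to 1.0 (fully open); the grip force is fixed at half the most; returns when the fingers have stopped.
- manip.hold(seconds).
- manip.ik(position, orientation): joint angles nearest the present ones, or None.
- manip.camera(name): name is "side" or "top"; returns the picture (400x640x3 uint8, red, green, blue); there is no depth.
- manip.camera_params(name): a dict with "K" (3x3 intrinsics, pixels), "dist" ([k1, k2, p1, p2, k3] as OpenCV has them; the pictures are not rectified), "xyz" and "orientation" of the camera in the world. Camera axes: x right, y down, z forward; pixel columns grow to the right and rows downward; lengths in m; the calibration is good to about 2 mm. A picture is of the moment at which its call begins. camera_params takes no time and is no camera call.
A pose or a line that the arm cannot do raises manip.PlanningError and nothing moves.
- manip.finish_job(): hands the job in, once; it reports no verdict.
Readings, each from a call of its own:
- manip.current_time(): time.
- manip.current_joint_positions(): joint angles.
- manip.current_dq(): joint speeds.
- manip.current_tau(): joint torques, N m.
- manip.current_ee_pos(): TCP position.
- manip.current_orientation(): TCP orientation.
- manip.current_contact_force(): force on the tool from outside, world axes, zero at the start.
- manip.current_torque(): the same for the moment, N m.
- manip.current_finger_gap(): opening from 0.0 (shut) to 1.0 (fully open).
Only numpy, scipy, OpenCV 4.12 (cv2) and the standard library are available. Lean on these libraries where they do the work, as an engineer would, in place of code of your own. Each camera call takes 0.05 s, during which the arm holds its last target. There are 200 camera calls.

## Working session

There is one attempt and no reset: what is moved stays moved. The work goes in short steps, each a Python script; the robot and the scene stay as the last script left them, time stands still between calls to the robot, and variables do not carry over. Pictures are saved under pics/ and viewed, about 8 in all and at most 12, crops included, and the job is handed in when it is done.

```bash
mkdir -p pics; python3 - <<'E'
from bench import manip
import cv2
for n in ("side","top"):
    im=manip.camera(n); cv2.imwrite(f"pics/{n}0.png",im[:,:,::-1])
    p=manip.camera_params(n); print(n,p)
print(manip.current_time(),manip.current_orientation(),manip.hold_point_z)
E
```

```text
side {'K': array([[457.27003244,   0.        , 318.68001757],
       [  0.        , 457.27003244, 205.1086928 ],
       [  0.        ,   0.        ,   1.        ]]), 'dist': array([-0.03498034,  0.        ,  0.        ,  0.        ,  0.        ]), 'xyz': array([0.46104089, 1.38814974, 1.07617718]), 'orientation': array([-0.05880354,  0.88150461, -0.46792495,  0.02319491])}
top {'K': array([[436.48965935,   0.        , 321.23451948],
       [  0.        , 436.48965935, 199.5560786 ],
       [  0.        ,   0.        ,   1.        ]]), 'dist': array([0.03956728, 0.        , 0.        , 0.        , 0.        ]), 'xyz': array([ 0.53398399, -0.00690095,  1.31815777]), 'orientation': array([ 0.70747075, -0.70554814,  0.02076863, -0.03543483])}
0.1 [ 9.79284135e-01  2.02490320e-01 -3.01589059e-05 -5.01723075e-04] 0.0187
```

View pics/side0.png

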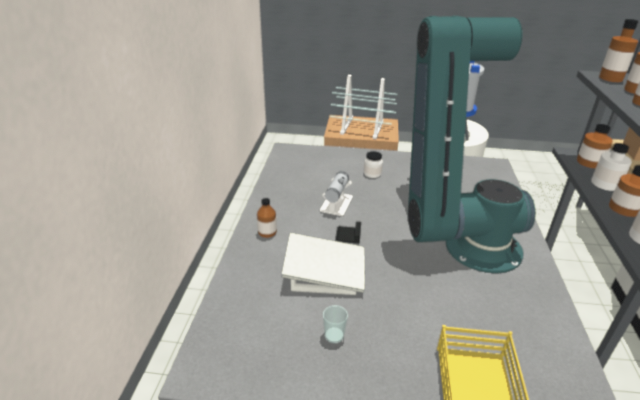

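View pics/top0.png

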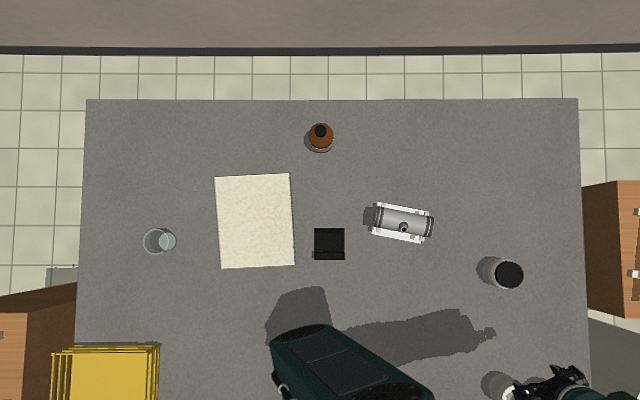

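The side view shows the deck at (325,265), the chock at (347,233) and the barrel at (338,188). In the top view the deck spans (215-295, 173-268), the chock is at (329,244) with its rib apparently at the bottom (robot side), and the barrel is at (400,222) with its port at (403,228).

```bash
cat > h.py <<'E'
from bench import manip
import numpy as np, cv2
from scipy.spatial.transform import Rotation as R
def ray(n,uv):
    p=manip.camera_params(n)
    q=cv2.undistortPoints(np.array(uv,float).reshape(-1,1,2),p["K"],p["dist"]).reshape(-1,2)
    d=R.from_quat(p["orientation"]).apply(np.c_[q,np.ones(len(q))])
    return p["xyz"],d
def onz(n,uv,z):
    o,d=ray(n,uv); return o+d*((np.asarray(z)-o[2])/d[:,2])[:,None]
def tri(a,b):   # a in top, b in side
    out=[]
    for u,v in zip(np.reshape(a,(-1,2)),np.reshape(b,(-1,2))):
        o1,d1=ray("top",[u]);o2,d2=ray("side",[v]);d1,d2=d1[0],d2[0]
        s=np.linalg.lstsq(np.c_[d1,-d2],o2-o1,rcond=None)[0]
        p,q=o1+s[0]*d1,o2+s[1]*d2; out.append(np.r_[(p+q)/2,np.linalg.norm(p-q)])
    return np.array(out)
def proj(n,P):
    p=manip.camera_params(n); r=R.from_quat(p["orientation"]).inv()
    return cv2.projectPoints(r.apply(np.atleast_2d(P)-p["xyz"]),np.zeros(3),np.zeros(3),p["K"],p["dist"])[0].reshape(-1,2)
E
python3 - <<'E'
from h import *
t=cv2.imread("pics/top0.png");s=cv2.imread("pics/side0.png")
up=lambda im,k:cv2.resize(im,None,fx=k,fy=k,interpolation=cv2.INTER_CUBIC)
a=up(t[165:275,210:440],3.4)   # 782x374
cv2.imwrite("pics/c1.png",a)
cv2.imwrite("pics/c2.png",up(s[165:300,275:375],4.4))
# deck in top : bright pixels
def quad(im,x0,y0,x1,y1,cond,):
    m=np.zeros(im.shape[:2],np.uint8); m[y0:y1,x0:x1]=cond(im[y0:y1,x0:x1].astype(int))*255
    c=max(cv2.findContours(m,0,2)[0],key=cv2.contourArea)
    return c
c=quad(t,200,160,305,280,lambda i:i.min(2)>170)
print("deck top",cv2.minAreaRect(c),cv2.approxPolyDP(c,5,True)[:,0].tolist())
c=quad(t,305,220,355,270,lambda i:i.max(2)<60)
r=cv2.minAreaRect(c);print("chock",r,cv2.approxPolyDP(c,3,True)[:,0].tolist())
c=quad(s,275,230,372,296,lambda i:i.min(2)>200)
print("deck side",cv2.approxPolyDP(c,4,True)[:,0].tolist())
E
```

```text
deck top ((254.21319580078125, 220.51736450195312), (92.16421508789062, 73.98545837402344), 86.53176879882812) [[288, 173], [215, 177], [222, 268], [293, 264]]
chock ((329.0, 243.5), (31.0, 30.0), 90.0) [[314, 228], [314, 259], [344, 259], [343, 228]]
deck side [[290, 234], [282, 273], [363, 288], [362, 247]]
```

View pics/c1.png

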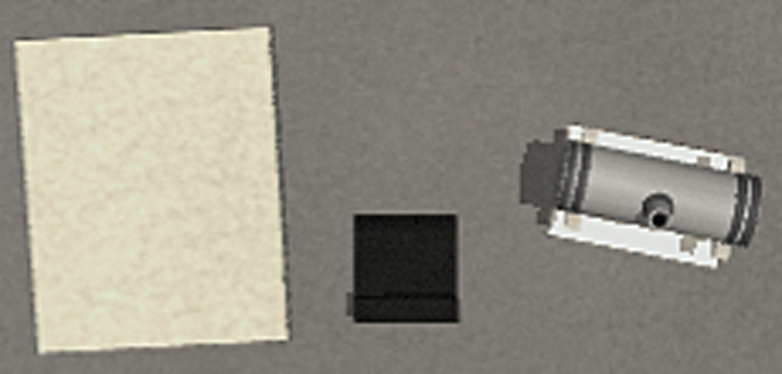

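View pics/c2.png

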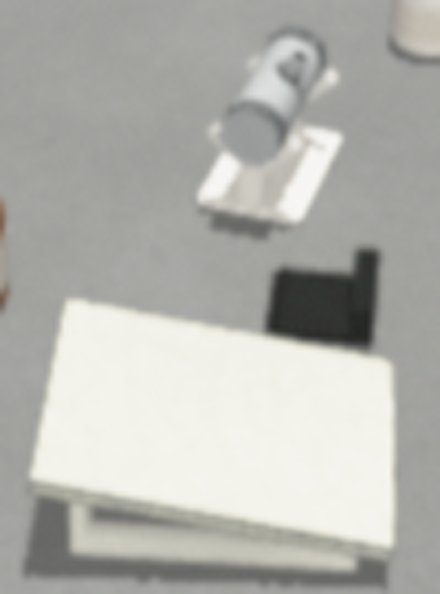

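The crops show the deck corners clearly. The chock's rib is at the lower edge (toe towards +x), and the barrel port leans towards the robot.

```bash
python3 - <<'E'
from h import *
np.set_printoptions(precision=4,suppress=True)
T=lambda a:(np.reshape(a,(-1,2))+.5)/3.4-.5+[210,165]
S=lambda a:(np.reshape(a,(-1,2))+.5)/4.4-.5+[275,165]
D=tri(T([(15,41),(270,28),(288,340),(39,353)]),S([(33,485),(68,300),(392,360),(394,543)]))
print("deck",D, "mean",D.mean(0))
# in-plane corrected by top cam using nominal heights: +-135 along slope
h=[.056+.135*np.sin(np.radians(10))]*2+[.056-.135*np.sin(np.radians(10))]*2
Q=onz("top",T([(15,41),(270,28),(288,340),(39,353)]),h);print(Q,Q.mean(0))
e=(Q[0]+Q[1]-Q[2]-Q[3]);f=Q[0]+Q[3]-Q[1]-Q[2]
print("yaw",np.arctan2(e[1],e[0]),np.arctan2(-f[0],f[1]),np.linalg.norm(e)/2,np.linalg.norm(f)/2)
print("rib corner,port,barrel far/near top",tri(T([(458,322),(659,213),]),S([(378,249),(293,66)])))
print("chock rib top",onz("top",T([(354,322),(458,322),(354,297),(458,297)]),.04))
print("chock toe",onz("top",T([(354,213),(458,213)]),.004))
# barrel: white/gray segmentation of silhouettes in top: crop corners
B=T([(578,140),(559,211),(762,178),(746,248)])
P=onz("top",B,.09);print("barrel",P,P.mean(0));d=P[0]+P[1]-P[2]-P[3];print(np.arctan2(-d[0],d[1]),np.linalg.norm(d)/2)
C=T([(567,125),(743,160),(716,268),(548,235)]);C=onz("top",C,.01);print("cradle",C,C.mean(0))
print("port z.102",onz("top",T([(659,213)]),.09+.051*np.cos(np.radians(27))))
# barrel height: axis near-end centre in both views
print(tri(T([(567,176)]),S([(255,134)])))
for p in ([.45,.0,.1],):pass
E
```

```text
deck [[0.6985 0.3283 0.073  0.0004]
 [0.7104 0.1119 0.0757 0.0015]
 [0.4457 0.0979 0.0325 0.0004]
 [0.4344 0.3115 0.0347 0.0011]] mean [0.5723 0.2124 0.054  0.0008]
[[0.6978 0.3266 0.0794]
 [0.7091 0.1115 0.0794]
 [0.4455 0.0978 0.0326]
 [0.4337 0.312  0.0326]] [0.5715 0.212  0.056 ]
yaw 0.05332605123127526 0.05378433007740351 0.26835686066923126 0.2149396180457194
rib corner,port,barrel far/near top [[ 0.4634 -0.0479  0.0377  0.0032]
 [ 0.5554 -0.2058  0.1225  0.0028]]
chock rib top [[ 0.4615  0.0409  0.04  ]
 [ 0.4619 -0.0479  0.04  ]
 [ 0.4827  0.041   0.04  ]
 [ 0.4831 -0.0479  0.04  ]]
chock toe [[ 0.555   0.0427  0.004 ]
 [ 0.5553 -0.0491  0.004 ]]
barrel [[ 0.6145 -0.1455  0.09  ]
 [ 0.5558 -0.1295  0.09  ]
 [ 0.5836 -0.2957  0.09  ]
 [ 0.5262 -0.2817  0.09  ]] [ 0.57   -0.2131  0.09  ]
-0.19745794275865403 0.1541825340764232
cradle [[ 0.6329 -0.1449  0.01  ]
 [ 0.6025 -0.2983  0.01  ]
 [ 0.5082 -0.2734  0.01  ]
 [ 0.5362 -0.1277  0.01  ]] [ 0.57   -0.2111  0.01  ]
port z.102 [[ 0.5538 -0.2037  0.1354]]
[[ 0.5843 -0.1363  0.0897  0.0007]]
```

```bash
cat >> h.py <<'E'
SL=np.radians(10); YD=0.0535; YB=-0.195; LEAN=np.radians(27)
Z=np.array([0,0,1.])
def frame(yaw,pitch=0):  # columns x,y,z ; pitch>0 raises x
    return R.from_euler("ZY",[yaw,-pitch])
DECK=frame(YD,SL); DO=np.array([.5718,.2122,.0555])
def deck(p): return DO+DECK.apply(p)
def tool(a,n):          # jaws along a, approach along -n; sign with wrist nearest zero turn
    z=-np.asarray(n)
    return [R.from_matrix(np.c_[np.cross(s*a,z),s*a,z]).as_quat() for s in (1,-1)]
CH=np.array([.472,-.0035,0]); CF=frame(.003)
BA=np.array([.570,-.212,.09]); BF=frame(YB,LEAN)   # z = port leaning to robot
BV=frame(YD,0)
E
python3 - <<'E'
from h import *
np.set_printoptions(precision=3,suppress=True)
def ax(f): m=f.as_matrix(); return m[:,0],m[:,2]
print("port dir",ax(BF)[1])
for nm,p,f in [("ch",CH+[0,0,.014],CF),("ch up",CH+[0,0,.2],CF),("deck",deck([-.06,0,.014]),DECK),("deckup",deck([-.06,0,.1]),DECK),
  ("bar",BA-.014*ax(BF)[1],BF),("barup",BA+.12*ax(BF)[1],BF),("barlift",BA+[0,0,.1],BF),("bdeck",deck([.06,0,.029])-.014*Z,BV),("bdeckup",deck([.06,0,.029])+.1*Z,BV)]:
    for q in tool(*ax(f)): print(nm,p,manip.ik(p,q))
E
```

```text
port dir [-0.445  0.088  0.891]
ch [ 0.472 -0.004  0.014] [-0.18   0.357 -0.572  0.642  0.     1.387]
ch [ 0.472 -0.004  0.014] [-0.18   0.357 -0.572  0.642  0.    -1.754]
ch up [ 0.472 -0.004  0.2  ] [-0.18   0.186 -0.24   1.146  0.     1.387]
ch up [ 0.472 -0.004  0.2  ] [-0.18   0.186 -0.24   1.146  0.    -1.754]
deck [0.51  0.209 0.059] [ 0.259  0.322 -0.492  0.586 -0.035  1.774]
deck [0.51  0.209 0.059] [ 0.259  0.322 -0.492  0.586 -0.035 -1.368]
deckup [0.495 0.208 0.144] [ 0.266  0.219 -0.377  0.805 -0.037  1.78 ]
deckup [0.495 0.208 0.144] [ 0.266  0.219 -0.377  0.805 -0.037 -1.362]
bar [ 0.576 -0.213  0.078] [-0.564  0.27  -0.646  0.211  0.165  1.239]
bar [ 0.576 -0.213  0.078] [-0.564  0.27  -0.646  0.211  0.165 -1.903]
barup [ 0.517 -0.201  0.197] [-0.616  0.044 -0.544  0.548  0.187  1.191]
barup [ 0.517 -0.201  0.197] [-0.616  0.044 -0.544  0.548  0.187 -1.951]
barlift [ 0.57  -0.212  0.19 ] [-0.569  0.137 -0.458  0.533  0.167  1.234]
barlift [ 0.57  -0.212  0.19 ] [-0.569  0.137 -0.458  0.533  0.167 -1.907]
bdeck [0.626 0.215 0.08 ] [0.208 0.568 0.034 1.037 0.    1.725]
bdeck [0.626 0.215 0.08 ] [ 0.208  0.568  0.034  1.037  0.    -1.416]
bdeckup [0.626 0.215 0.194] [0.208 0.515 0.254 1.31  0.    1.725]
bdeckup [0.626 0.215 0.194] [ 0.208  0.515  0.254  1.31   0.    -1.416]
```

```bash
cat >> h.py <<'E'
def q(f): m=f.as_matrix(); return tool(m[:,0],m[:,2])[0]
def st(s): print(s,"t",round(manip.current_time(),2),"p",manip.current_ee_pos().round(4),"F",np.round(manip.current_contact_force(),2),"gap",round(manip.current_finger_gap(),3))
E
python3 - <<'E'
from h import *
manip.move_ptp(CH+[0,0,.12],q(CF)); st("above")
print(manip.move_straight(CH+[0,0,.0145],feed=.12,contact_N=6)); st("down")
manip.gripper_to(0); st("grip")
manip.move_straight(CH+[0,0,.15],feed=.2); st("lift")
for n in ("side","top"): cv2.imwrite(f"pics/{n}1.png",manip.camera(n)[:,:,::-1])
a=cv2.imread("pics/side1.png")[150:300,260:460];b=cv2.imread("pics/top1.png")[165:325,230:430]
cv2.imwrite("pics/m1.png",np.hstack([cv2.resize(a,(400,300)),cv2.resize(b,(400,320))[:300]]))
E
```

```text
above t 2.11 p [ 0.4722 -0.0042  0.1201] F [0.48 0.47 0.63] gap 0.999
False
down t 3.14 p [ 0.4724 -0.0036  0.015 ] F [1.33 0.21 0.38] gap 0.999
grip t 3.77 p [ 0.4721 -0.0035  0.0148] F [-1.23  1.03  4.79] gap 0.245
lift t 4.59 p [ 0.4714 -0.0034  0.149 ] F [-0.42  0.42 -4.12] gap 0.248
```

View pics/m1.png

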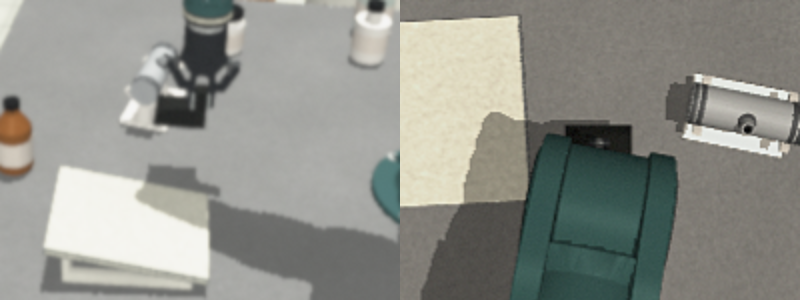

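The chock is gripped by its rib and lifted level at side crop (180,110), with about 4 N of weight on the tool. Placing it now.

```bash
python3 - <<'E'
from h import *
x=-.06
manip.move_ptp(deck([x,0,.10]),q(DECK)); st("above")
manip.move_straight(deck([x,0,.03]),feed=.15); manip.hold(.2); st("near")
print(manip.move_straight(deck([x,0,.004]),feed=.03,contact_N=5)); st("down")
print("deck-frame tcp",DECK.inv().apply(manip.current_ee_pos()-DO).round(4))
manip.gripper_to(.6); manip.hold(.1); st("open")
p=manip.current_ee_pos()
manip.move_straight(p+DECK.apply([0,0,.09]),feed=.2)
manip.move_ptp(np.array([.42,-.02,.3]),q(CF)); st("away")
for n in ("side","top"): cv2.imwrite(f"pics/{n}2.png",manip.camera(n)[:,:,::-1])
a=cv2.imread("pics/side2.png")[220:300,275:375];b=cv2.imread("pics/top2.png")[165:275,210:310]
cv2.imwrite("pics/m2.png",np.hstack([cv2.resize(a,(400,320)),cv2.resize(b,(400,440))[:,:]][0:1]+[cv2.resize(b,(400,440))[120:440]]))
t=cv2.imread("pics/top2.png"); m=np.zeros(t.shape[:2],np.uint8); m[175:268,216:290]=(t[175:268,216:290].max(2)<60)*255
c=max(cv2.findContours(m,0,2)[0],key=cv2.contourArea); print(cv2.minAreaRect(c),cv2.boxPoints(cv2.minAreaRect(c)).tolist(),cv2.approxPolyDP(c,3,True)[:,0].tolist())
E
```

```text
above t 5.55 p [0.4951 0.208  0.1431] F [-0.07 -0.13 -3.16] gap 0.246
near t 6.37 p [0.5081 0.2088 0.0756] F [-0.71 -0.28 -3.47] gap 0.244
True
down t 6.92 p [0.5101 0.2089 0.0599] F [1.1  0.01 0.28] gap 0.247
deck-frame tcp [-0.0601  0.      0.015 ]
open t 7.42 p [0.5093 0.2087 0.0597] F [ 0.35 -0.21  0.09] gap 0.601
away t 9.12 p [ 0.4201 -0.0195  0.299 ] F [ 0.67 -0.35 -0.45] gap 0.597
((254.5, 231.0), (34.0, 31.0), 90.0) [[239.0, 214.0], [270.0, 214.0], [270.0, 248.0], [239.0, 248.0]] [[239, 215], [239, 248], [268, 247], [269, 214]]
```

View pics/m2.png

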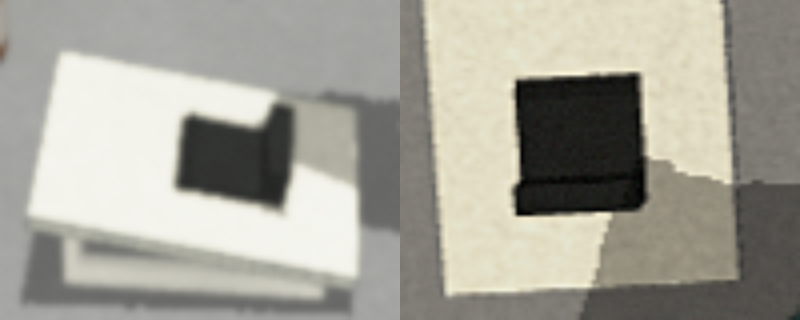

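The chock stands square and flat on the board, toe edge at about (239-269, 214) in the top view. Next I check the port lean and the chock's pose numerically, then grasp the barrel.

```bash
python3 - <<'E'
from h import *
t=np.array([[(516-400)/4+210,(80+120)/4+165],[(638-400)/4+210,(73+120)/4+165]])
P=onz("top",t,deck([.023,0,.004])[2]); print("toe in deck",DECK.inv().apply(P-DO).round(4))
print("meas port px top",(np.array([659,213])+.5)/3.4-.5+[210,165]," side",(np.array([293,66])+.5)/4.4-.5+[275,165])
for l in (17,22,27,32):
    f=frame(YB,np.radians(l)); p=BA+f.apply([0,0,.051]); print(l,proj("top",p).round(1),proj("side",p).round(1))
manip.gripper_to(1.0)
n=BF.apply([0,0,1]); off=.014
manip.move_ptp(BA+.10*n,q(BF)); st("pre")
for nme in ("side","top"): cv2.imwrite(f"pics/{nme}3.png",manip.camera(nme)[:,:,::-1])
a=cv2.imread("pics/side3.png")[120:240,300:420];b=cv2.imread("pics/top3.png")[175:275,350:450]
cv2.imwrite("pics/m3.png",np.hstack([cv2.resize(a,(400,400)),cv2.resize(b,(400,400))]))
E
```

```text
toe in deck [[ 0.0204  0.0431  0.0045]
 [ 0.0209 -0.045   0.0044]]
meas port px top [403.47058824 227.29411765]  side [341.20454545 179.61363636]
17 [[405.7 226.7]] [[341.8 175.8]]
22 [[405.3 228.2]] [[342.8 176.3]]
27 [[404.9 229.7]] [[343.7 176.8]]
32 [[404.5 231.1]] [[344.6 177.5]]
pre t 10.62 p [ 0.5256 -0.203   0.1796] F [0.34 0.15 0.08] gap 0.997
```

View pics/m3.png

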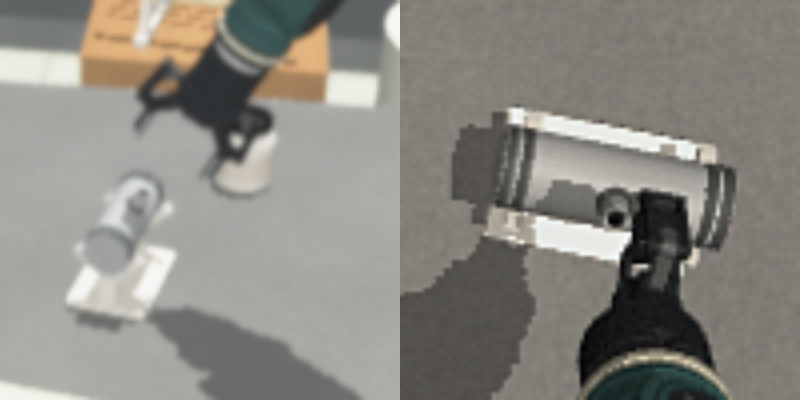

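The gripper straddles the port line and the dark port mouth sits at about (404,229) in the top image. That fits a lean of about 25-27°. Grasping now.

```bash
sed -i 's/^BA=.*/BA=np.array([.570,-.210,.09]); BF=frame(YB,np.radians(26))/; s/^BV=.*/BV=frame(YD,0); OFF=.014/' h.py; python3 - <<'E'
from h import *
n=BF.apply([0,0,1])
manip.move_straight(BA+.09*n,q(BF))
print(manip.move_straight(BA-OFF*n,feed=.12,contact_N=10)); st("at")
manip.gripper_to(0); st("grip")
p=manip.current_ee_pos()
manip.move_straight(p+[0,0,.02],feed=.06); st("lift2")
manip.move_straight(p+[0,0,.10],feed=.15); st("lift")
for nme in ("side","top"): cv2.imwrite(f"pics/{nme}4.png",manip.camera(nme)[:,:,::-1])
a=cv2.imread("pics/side4.png")[100:220,280:400];b=cv2.imread("pics/top4.png")[175:275,350:450]
cv2.imwrite("pics/m4.png",np.hstack([cv2.resize(a,(400,400)),cv2.resize(b,(400,400))]))
E
```

```text
False
at t 11.98 p [ 0.5761 -0.2113  0.078 ] F [0.12 0.16 0.26] gap 0.996
grip t 12.38 p [ 0.5765 -0.2114  0.0788] F [-5.51  2.24 11.73] gap 0.657
lift2 t 12.89 p [ 0.5764 -0.2113  0.0987] F [ 0.9   0.4  -4.28] gap 0.657
lift t 13.57 p [ 0.576  -0.2111  0.1776] F [ 0.05  0.23 -4.38] gap 0.659
```

View pics/m4.png

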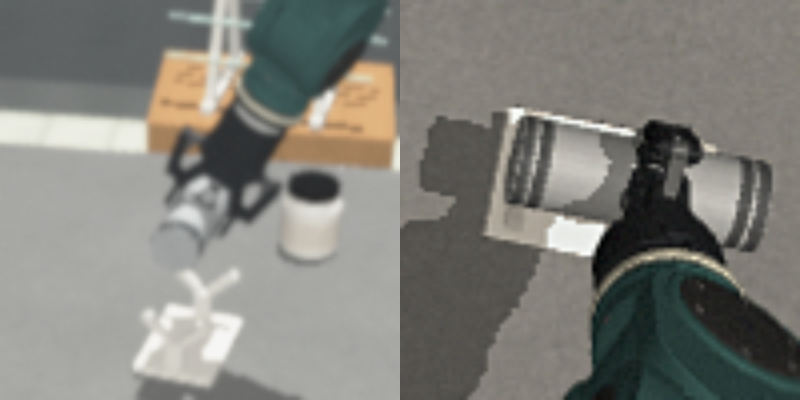

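The barrel is held at mid-length, square in the jaws and clear of the cradle. Carrying it in via a high waypoint to avoid the bottle.

```bash
python3 - <<'E'
from h import *
manip.move_ptp([.5,0.0,.30],q(frame(-.07,0))); st("via")
tgt=deck([.072,0,.029])-OFF*Z
manip.move_ptp(tgt+.06*Z,q(BV)); st("above")
manip.hold(.3)
for nme in ("side","top"): cv2.imwrite(f"pics/{nme}5.png",manip.camera(nme)[:,:,::-1])
a=cv2.imread("pics/side5.png")[170:290,265:385];b=cv2.imread("pics/top5.png")[165:275,200:310]
cv2.imwrite("pics/m5.png",np.hstack([cv2.resize(a,(400,400),interpolation=2),cv2.resize(b,(400,400),interpolation=2)]))
E
```

```text
via t 14.67 p [ 5.003e-01 -5.000e-04  2.990e-01] F [-0.81 -0.31 -4.61] gap 0.653
above t 15.82 p [0.6378 0.2146 0.1437] F [-0.39 -0.65 -4.64] gap 0.654
```

View pics/m5.png

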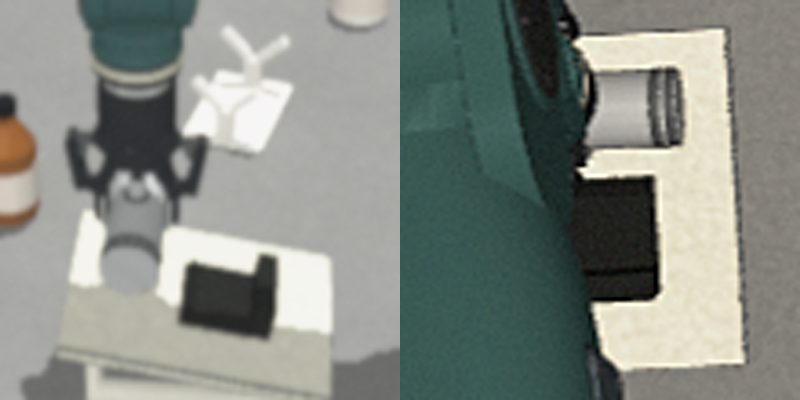

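The barrel is level above the upslope part of the board and parallel to the chock's toe, with the port upright between the fingers. Lowering, then sliding down the slope.

```bash
python3 - <<'E'
from h import *
loc=lambda:(DECK.inv().apply(manip.current_ee_pos()+OFF*Z-DO)).round(4)
tgt=deck([.072,0,.029])-OFF*Z
manip.move_straight(tgt+.015*Z,feed=.1); manip.hold(.3); st("near")
print(manip.move_straight(tgt-.008*Z,feed=.025,contact_N=3)); st("touch"); print("axis deck",loc())
p=manip.current_ee_pos()+DECK.apply([0,0,.001])
manip.move_straight(p,feed=.02); manip.hold(.2); st("raised"); print(loc())
print(manip.move_straight(p+DECK.apply([-.048,0,0]),feed=.025,contact_N=4)); st("ramp"); print("axis deck",loc())
manip.hold(.3); st("held"); print(loc())
E
```

```text
near t 17.12 p [0.6378 0.2158 0.098 ] F [ 0.51  0.47 -4.44] gap 0.652
True
touch t 17.69 p [0.6375 0.2157 0.0849] F [0.12 0.35 6.41] gap 0.661
axis deck [ 0.0724 -0.      0.0313]
raised t 18.14 p [0.6373 0.2157 0.0856] F [ 0.01  0.17 -4.42] gap 0.655
[ 0.0722 -0.      0.0321]
True
ramp t 20.02 p [0.5906 0.2132 0.0777] F [-0.07 -0.85  5.42] gap 0.658
axis deck [ 0.0248 -0.      0.0324]
held t 20.32 p [0.5906 0.2132 0.0777] F [0.31 0.15 6.23] gap 0.655
[0.0248 0.     0.0323]
```

```bash
python3 - <<'E'
from h import *
for nme in ("side","top"): cv2.imwrite(f"pics/{nme}6.png",manip.camera(nme)[:,:,::-1])
a=cv2.imread("pics/side6.png")[205:295,275:375];b=cv2.imread("pics/top6.png")[165:275,240:310]
cv2.imwrite("pics/m6.png",np.hstack([cv2.resize(a,(500,450),interpolation=2),cv2.resize(b,(286,450),interpolation=2)]))
st("now"); print("M",manip.current_torque(), R.from_quat(manip.current_orientation()).as_matrix().round(3).tolist())
E
```

```text
now t 20.42 p [0.5906 0.2132 0.0777] F [-0.09 -0.08  5.83] gap 0.659
M [-0.01165914  0.12364567  0.07667907] [[-0.053, 0.999, -0.001], [0.999, 0.053, -0.0], [-0.0, -0.001, -1.0]]
```

View pics/m6.png

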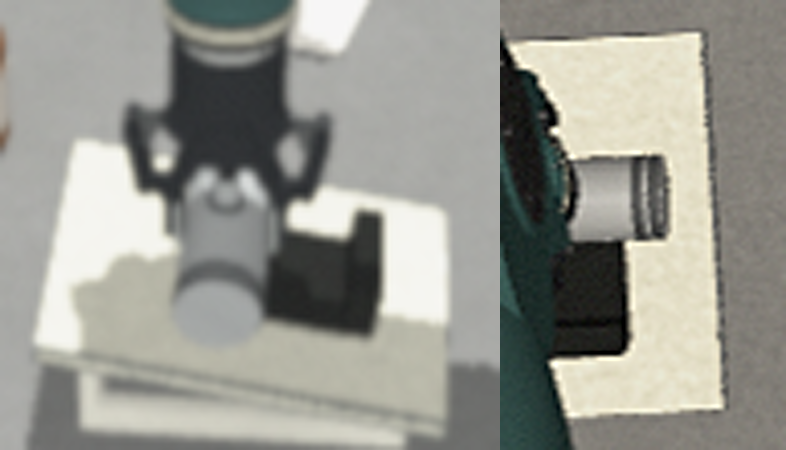

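The barrel now touches the ramp (side crop (265,300)). It has pushed the chock about 10 mm down the slope: its rear corner went from row 247 to 251. It is still well on the board. I'll relieve the downward press, bear lightly once more on the ramp, then release.

```bash
python3 - <<'E'
from h import *
F=lambda:np.mean([manip.current_contact_force() for _ in range(5)],0)
loc=lambda:(DECK.inv().apply(manip.current_ee_pos()+OFF*Z-DO)).round(4)
t=manip.current_ee_pos()
for i in range(12):
    if F()[2]<-1: break
    t=t+[0,0,.0002]; manip.move_straight(t,feed=.01); manip.hold(.1)
st(f"relieved {i}"); print(loc())
t=t+DECK.apply([-.0015,0,0]); manip.move_straight(t,feed=.01); manip.hold(.3); st("bear"); print(loc())
for i in range(10):
    if F()[2]>-1: break
    t=t-[0,0,.0002]; manip.move_straight(t,feed=.01); manip.hold(.1)
st(f"lowered {i}"); print(loc())
E
```

```text
relieved 2 t 21.12 p [0.5904 0.2132 0.0778] F [-0.16  0.67 -3.96] gap 0.659
[0.0246 0.     0.0325]
bear t 21.72 p [0.589  0.2131 0.0777] F [-0.02  0.14 -4.06] gap 0.661
[0.0232 0.     0.0327]
lowered 2 t 22.42 p [0.5892 0.2132 0.0775] F [ 0.2  -0.85 -0.69] gap 0.655
[0.0234 0.     0.0325]
```

```bash
python3 - <<'E'
from h import *
manip.gripper_to(.72); manip.hold(.3); st("rel")
manip.gripper_to(.95); manip.hold(.2); st("open")
p=manip.current_ee_pos()
manip.move_straight(p+[0,0,.09],feed=.12); st("up")
manip.move_ptp([.42,-.05,.32],q(CF)); manip.hold(.3); st("away")
for nme in ("side","top"): cv2.imwrite(f"pics/{nme}7.png",manip.camera(nme)[:,:,::-1])
a=cv2.imread("pics/side7.png")[205:295,275:375];b=cv2.imread("pics/top7.png")[170:280,210:305]
cv2.imwrite("pics/m7.png",np.hstack([cv2.resize(a,(420,378),interpolation=2),cv2.resize(b,(380,440),interpolation=2)[:378]]))
E
```

```text
rel t 22.95 p [0.5891 0.2132 0.0774] F [-0.63 -0.74  0.27] gap 0.719
open t 23.48 p [0.5891 0.2131 0.0774] F [ 0.02 -0.12 -0.11] gap 0.951
up t 24.38 p [0.5888 0.2131 0.1667] F [-0.14 -0.48  0.09] gap 0.952
away t 25.99 p [ 0.4202 -0.0497  0.3197] F [-0.46 -0.46  0.13] gap 0.95
```

View pics/m7.png

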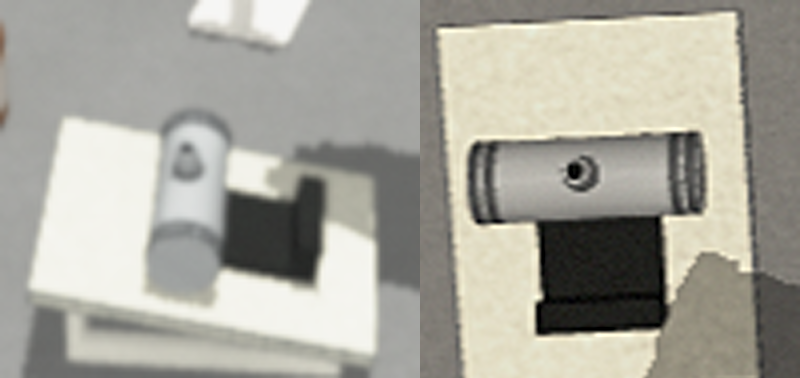

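The barrel lies square against the ramp with the port up: tip at top px (248.7,212.8), rib at rows 245-252. One numerical check, then I hand in.

```bash
python3 - <<'E'
from h import *
T=lambda a:(np.reshape(a,(-1,2))-[420,0]+.5)/4-.5+[210,170]
z=deck([.025,0,.029])[2]
B=onz("top",T([(470,145),(474,224),(700,132),(704,213)]),z); b=DECK.inv().apply(B-DO); print("barrel deck",b.mean(0).round(4)); d=b[0]+b[1]-b[2]-b[3]; print("yaw",-d[0]/d[1])
C=onz("top",T([(536,302),(664,297),(536,333),(664,328)]),deck([-.073,0,.04])[2]); c=DECK.inv().apply(C-DO); print("rib deck",c.mean(0).round(4))
P=onz("top",T([(575,171)]),z+.051)[0]; A=DO+DECK.apply(b.mean(0)); v=(frame(YD).inv().apply(P-A)); print("port offset",v.round(4),"lean deg",np.degrees(np.arctan2(v[0],.051)))
a=manip.camera("top"); manip.hold(.5); e=manip.camera("top")
print("moving px",int((cv2.absdiff(a,e)[165:280,205:300].max(2)>40).sum()))
E
```

```text
barrel deck [0.0238 0.0029 0.0292]
yaw 0.0007832732304383487
rib deck [-0.0722 -0.0016  0.0399]
port offset [ 0.0026 -0.0012  0.051 ] lean deg 2.94864229922395
moving px 2
```

```bash
python3 -c "
from bench import manip
manip.finish_job(); print(manip.current_time())"
```

```text
the job is handed in; nothing more can be done
the job is handed in; nothing more can be done
```

The job is done and handed in; my last clock reading was about 26 s of the 72 s. No verdict is reported, so the figures below are from my own camera measurements.

I set the chock on the board with its ramp uphill. I then took the barrel along its port direction, turned the port upright and laid it above the chock. I slid it down the slope while holding it until it bore on the ramp, and released it with only about 1 N of its weight still in the gripper.

**Last checks, in the board's frame:**

| Check | Measured | Required |
|---|---|---|
| Barrel x | about 0.024 m | below 0.13 m |
| Barrel in front of the chock's rib | 96 mm | 88–108 mm |
| Barrel skew to the slope | about 0° | within 11° |
| Port lean from vertical | about 3° | within 15° |
| Barrel off the centre line | 3 mm | within 70 mm |
| Chock off the centre line | 2 mm | within 70 mm |

Two top views 0.5 s apart showed nothing moving, and the robot was clear of everything.

**What did not go as planned:**
- **Chock slid:** it held with less force than my 4 N stop threshold. The barrel pushed it about 12 mm down the slope before the move stopped, with the barrel also pressing on the board. It stayed square and well inside its limits.
- **Ramp force not seen:** I did not see a clear ramp force on the wrist sensor at any point. That the barrel bore on the ramp rests on the chock's movement and the pictures.
- **Bystanders:** I did not re-measure the bottle, tub and beaker at the end. The arm's path kept clear of them.

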